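# Peel the top parts tray off its stuck stack and present it

### The job

Fold the clear hinged cover of the blue case back until it stands upright. Then pinch the yellow tab and peel the green top tray off the stack: raise the tab corner first while the opposite corner still rests on the stack, so that the tray comes off alone and the white trays below stay down in the case. Finish holding the tray by its tab, level, above the middle of the black mat with the yellow border, about 15 cm over the bench; do not put it down or let go, and leave the other things on the bench where they are.

Things in the scene. Friction and masses are not known exactly. Their poses are not given: they have to be found in the camera images.
- case: open blue case fixed to the bench, 165 (x) x 205 (y) x 55 mm high, walls 6 mm; origin at the centre of its underside; its -x side faces the robot (turned up to about 0.2 rad). A stack of nested trays fills it; the top tray is the green one.
- cover (a joint): angle of the clear cover with orange edges, hinged at the far (+x) rim: 0 = flat over the stack, 1.57 = upright, up to 2.3 leaning back. Starts half raised, 0.7 to 1.0. The stiff hinge stays put and takes 0.25 Nm to turn: push its underside away from the robot with closed fingers tilted 30 to 40 degrees forward. 95 mm from hinge to free edge, 196 mm wide (y), 4 mm thick (8 mm at the edge).
- cover_hinge (a point): middle of the cover's hinge line, 86 mm to +x of the case's centre and 62 mm above the bench; the hinge line runs along the case's y axis
- cover_edge (a point): middle of the free edge of the cover
- stack (a joint): how far the white trays below the green one are pulled up out of the case (m), 0 = fully down. They ride straight up and down; about 5 N lifts them. Their four orange spring nubs hold the green tray's rim; each lets go at about 2 N after 5 mm of lift. All four at once (straight lift) hold more than the stack weighs; peeled from the tab corner they let go one after the other.
- tray: green formed tray, loose, 70 g: pocket 94 x 134 mm, 10 mm deep below a flat rim 120 (x) x 160 (y) x 5 mm; origin at the centre of its underside, rim from 10 to 15 mm above the origin; x, y axes parallel to the case's. The rim's top lies 59 mm above the bench at the start, 4 mm above the case's walls. Tilting it 0.2 rad about the corner opposite the tab frees it from the nubs.
- tray_tab (a point): grasp point on the upright yellow tab on the tray's rim at its -x, -y corner (the robot's near right): x, y = (-48, -68) mm in the tray's frame, 19 mm above the rim's top. The tab is 9 mm thick, 20 mm long along the 45 degree line (+x,+y), and rises 27 mm above the rim's top. Pinch it from above across its thickness, closing along the tray's (+x,-y) direction.
- tray_far_corner (a point): corner of the tray's rim (its underside) opposite the tab: (60, 80) mm from the tray's centre. The orange nubs, 15 mm long, rise 10 mm above the rim at x, y = (-63,0), (10,-83), (63,30), (-10,83) mm in the tray's frame.
- tray_centre (a point): centre of the tray at the height of its rim's underside
- mat: thin black mat with a yellow border line, fixed, 120 x 130 x 4 mm, origin at the centre of its underside; the tray is to be held above its middle
- battery: bystander: black lithium pack 140 x 46 x 27 mm lying flat; origin at the centre of its underside
- motor: bystander: motor can lying down, 36 x 66 x 36 mm; origin at the centre of its underside
- tin: bystander: round tin 75 mm wide, 25 mm high; origin at the centre of its underside
- tape: bystander: roll of black tape lying flat, 86 mm wide, 48 mm high; origin at the centre of its underside
- timer: bystander: black lap timer 102 x 72 x 20 mm; origin at the centre of its underside
- wing: bystander: clear moulded rear wing 70 x 180 x 26 mm, far to the right; origin at the centre of its underside

How it is judged (in metres and radians):
On the way, in this order (a step that is already met when the one before it is completed fails the run):
1. the cover has been folded back until it stands upright, while the tray still lies on the stack (value of joint cover between 1.37 and 1.77 rad and distance of tray from where it was at the start of the episode below 0.01 m), for 0.2 s.
2. the tab corner is raised, the tray tilted at least 0.12 rad, while the opposite corner still rests on the stack and the stack is down (angle between tray's own z axis and vertical above 0.12 rad and z of tray_tab in the frame of case above 0.09 m and z of tray_far_corner in the frame of case below 0.066 m and value of joint stack below 0.006 m and contact force between the fingers and tray above 1 N), for 0.1 s.
At the end, for the whole second after the job is handed in: The cover stands within 0.2 rad of upright, the rest of the stack is down in the case (within 6 mm), and the fingers hold the tray, still, clear of the case, level within 0.3 rad, its centre within 40 mm of the mat's centre seen from above and 100 to 220 mm above the bench (value of joint cover between 1.37 and 1.77 rad and value of joint stack below 0.006 m and contact force between the fingers and tray above 1 N and contact force between tray and case below 0.05 N and horizontal distance between tray_centre and mat below 0.04 m and height (world z) of tray_centre between 0.1 and 0.22 m and angle between tray's own z axis and vertical below 0.3 rad and linear speed of tray below 0.03 m/s); the arm keeps its last pose, push and grip.
It fails at once if the white trays were pulled up out of the case with the top one (value of joint stack above 0.012 m).
It fails at once if a bystander was pushed away (distance of any of battery, motor, tin, tape, timer, wing from where it was at the start of the episode above 0.03 m).
It also fails if it takes over 58 s, if anything falls off the work surface, if the arm or the gripper's body presses on something with over 40 N, if the wrist force passes 120 N, or if a joint passes its speed limit or range.

### The arm

A 6-joint arm with a two-finger parallel gripper is mounted at the origin on a cart in front of the work surface, level with it; the furniture and walls round the work are solid. World frame = base frame: x ahead of the robot, y to its left, z up, the work surface at z = 0. Lengths are in mm, angles in degrees, forces in N, time in s.
With the tool pointing down it reaches from about 300 to 850 mm from the base axis. Payload 4.2 kg.
Tool frame: the origin (TCP) lies at the very end of the fingers, on their centre line; the grasp point (between the pads) lies 19 mm behind it (env.grip_depth is the distance from the TCP to the grasp point, in mm); z points along the fingers, y is the line along which they close (so a half turn about z gives the same grasp; the last joint's range is limited). The gripper opens to 91 mm and grips with 3 to 60 N. Pads are 32 mm wide; open, the fingers measure 118 mm over their backs; the gripper's body (76 mm by 178 mm) begins 60 mm behind the grasp point.
Start: joints at [-73.568, 18.312, 89.639, -0, 72.044, -1.146], TCP at [173.659, -548.166, 213.976] pointing down, gripper open.
Joint ranges: [-177.97, 177.97], [-48.28, 115.42], [12.27, 149.76], [-77.06, 257.06], [2.81, 150.46], [-146.56, 146.56]. Speed limits (degrees/s): [147.25, 147.25, 180, 180, 180, 180].

### API

Orientations are given as [roll, pitch, yaw] about the fixed x, y, z axes, in that order (R = Rz(yaw) Ry(pitch) Rx(roll)).
In Python, from workcell import env, cams gives the robot as it stands.
- The arm moves only by the tool apply_moves, never from a script. Its argument "deltas" is a list of rows, each a list of 5 numbers: the shift along the tool's x, y, z in m, then the turn about the tool's z in rad, then the opening, from -1 (shut) to 1 (fully open), so that 0 is half open. In form: [[tx, ty, tz, roll, gripper], ...]. A call has 1 to 5 rows; each row is the pose to reach, as a shift and turn from the pose commanded when the call began, along the tool's axes at that moment; what a row does not reach only later rows make up. A row lasts 1/10 s, in which the tool goes at most 50 mm and 8.59 degrees, less where a joint would pass 70% of its speed; a pose out of reach is approached as far as the arm can. A call with a gripper value outside its range is refused whole. The fingers move at their own pace and stop on an object; "grip_force" is the grip in N (left out, the last holds). Time passes only in rows, so rows that repeat a pose let the fingers close. It gives the time, the measured TCP pose, the force, the opening and the grip force at its end, in the units of the state.
- env.state(): the state, without advancing time (a new reading comes with each control period).
- cams.grab_frame(name): name is "side" or "top" or "wrist"; returns the picture (400x640x3 uint8, blue, green, red); there is no depth.
- cams.get_calibration(name): a dict with "mtx" (3x3 intrinsics, pixels), "eye" and "attitude" of the camera in the world; the wrist camera has in their place "tool_from_camera" (4x4, takes a point from camera to tool coordinates, whose origin is the TCP and whose axes are the flange's). Camera axes: x right, y down, z forward; pixel columns grow to the right and rows downward; lengths in mm; the calibration is good to about 2 mm. A picture is of the moment at which its call begins: read the wrist's pose just before it. get_calibration takes no time and is no camera call.
- env.job_done(): hands the job in; it is judged then, once.
The state is a dict: "time_s": time; "qpos": joint angles; "qvel": joint speeds; "effort": joint torques, N m; "ee_pos": TCP position; "ee_rot": TCP orientation; "force": force on the tool from outside, world axes, zero at the start; "torque": the same for the moment, N m; "gripper_width": finger opening in mm; "gripper_force": force on a finger pad.
Only numpy, scipy, OpenCV 4.12 (cv2) and the standard library are available. Lean on these libraries where they do the work, as an engineer would, in place of code of your own. Each camera call takes 0.05 s, during which the arm holds its last target. There are 200 camera calls.

## Working session

There is one attempt and no reset: what is moved stays moved. The work goes in short steps, Python scripts to look and compute and a tool call to move; the robot and the scene stay as the last step left them, time stands still between calls to the robot, and variables do not carry over. Pictures are saved under pics/ and viewed, at most 12 in all, crops included, and the job is handed in when it is done.

Besides the shell and the picture viewer there is one more tool, called after "Call:" in YAML: its name, and indented under it one key for each argument. apply_moves: Moves the arm, as the interface text tells. Its arguments: {"type":"object","properties":{"deltas":{"type":"array"},"grip_force":{"type":"number"}},"required":["deltas"]}

```bash
mkdir -p pics; ls
python3 - <<'E'
from workcell import env,cams
import cv2
print(env.state())
for n in ["side","top","wrist"]:
    print(n,cams.get_calibration(n))
for n in ["side","top"]:
    cv2.imwrite(f"pics/{n}0.png",cams.grab_frame(n))
E
```

```text
pics
{'time_s': 0.0, 'qpos': array([-7.35683841e+01,  1.83513882e+01,  8.97079321e+01, -1.94903449e-03,
        7.20417901e+01, -1.14780284e+00]), 'qvel': array([ 0.14087385, -0.00906593,  0.01573097, -0.00350313, -0.02554646,
        0.01201535]), 'effort': array([ 3.89961191e-03, -4.12450218e+01, -2.31971991e+01,  7.31169200e-02,
        4.58566484e-02, -1.51323884e-04]), 'ee_pos': array([ 173.49440496, -547.66852222,  213.11246323]), 'ee_rot': array([-1.79898873e+02, -1.72754575e-04,  1.75800212e+01]), 'force': array([-0.58716442, -0.65975683, -0.30039229]), 'torque': array([ 0.01911391, -0.02740167, -0.02479776]), 'gripper_force': 0.0, 'gripper_width': 91.18941189045492}
side {'mtx': array([[511.19651785,   0.        , 319.08291488],
       [  0.        , 511.19651785, 203.78243983],
       [  0.        ,   0.        ,   1.        ]]), 'eye': array([-197.82773114, -480.95488713, 1557.66181217]), 'attitude': array([-1.51659457e+02,  1.03420870e-01, -6.46996228e+01])}
top {'mtx': array([[462.42457806,   0.        , 317.40464884],
       [  0.        , 462.42457806, 196.03789659],
       [  0.        ,   0.        ,   1.        ]]), 'eye': array([ 418.06230988, -161.28413597, 1400.68401686]), 'attitude': array([-1.76842581e+02,  4.02477677e-04, -9.08020409e+01])}
wrist {'mtx': array([[337.77309964,   0.        , 324.40182795],
       [  0.        , 337.77309964, 203.1131587 ],
       [  0.        ,   0.        ,   1.        ]]), 'tool_from_camera': array([[-3.68842627e-04, -9.55214979e-01, -2.95912499e-01,
         8.37885188e+01],
       [ 9.99999865e-01, -4.60484682e-04,  2.40000978e-04,
        -4.80364215e-01],
       [-3.65515703e-04, -2.95912371e-01,  9.55215020e-01,
        -1.70665678e+02],
       [ 0.00000000e+00,  0.00000000e+00,  0.00000000e+00,
         1.00000000e+00]])}
```

View pics/top0.png

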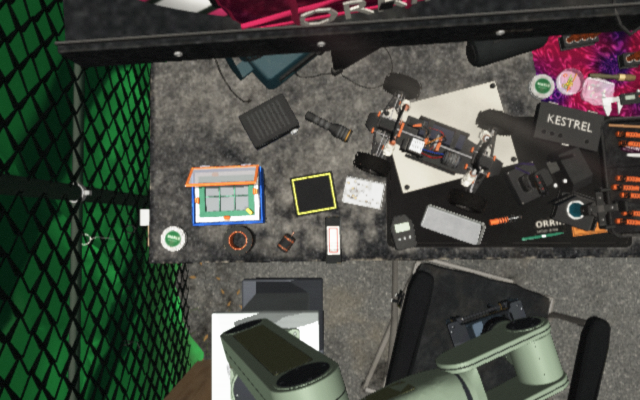

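View pics/side0.png

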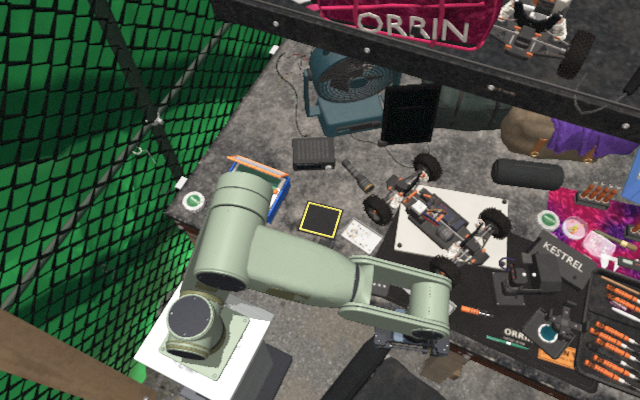

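The top view shows the case near (228,195) and the mat near (314,193). The tin (172,238), tape (239,239), motor (287,241) and battery (333,237) are in front of them. I'll enlarge the case.

```bash
cat > h.py <<'E'
from workcell import env,cams
import cv2, numpy as np
from scipy.spatial.transform import Rotation as R
def cam(n,st=None):
    c=cams.get_calibration(n); 
    if n!="wrist": return c["mtx"],R.from_euler('xyz',c["attitude"],degrees=True).as_matrix(),np.array(c["eye"])
    st=st or env.state(); A=R.from_euler('xyz',st["ee_rot"],degrees=True).as_matrix(); T=c["tool_from_camera"]
    return c["mtx"],A@T[:3,:3],A@T[:3,3]+st["ee_pos"]
def px2w(C,uv,z):
    K,A,e=C; d=A@np.linalg.inv(K)@np.array([uv[0],uv[1],1.]); return e+d*(z-e[2])/d[2]
def w2px(C,p):
    K,A,e=C; q=K@(A.T@(np.asarray(p,float)-e)); return q[:2]/q[2]
E
python3 - <<'E'
from h import *
im=cv2.imread("pics/top0.png")
c=im[155:260,150:355]; cv2.imwrite("pics/topc.png",cv2.resize(c,None,fx=3.9,fy=3.9,interpolation=cv2.INTER_CUBIC))
E
```

```text
(no output)
```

View pics/topc.png

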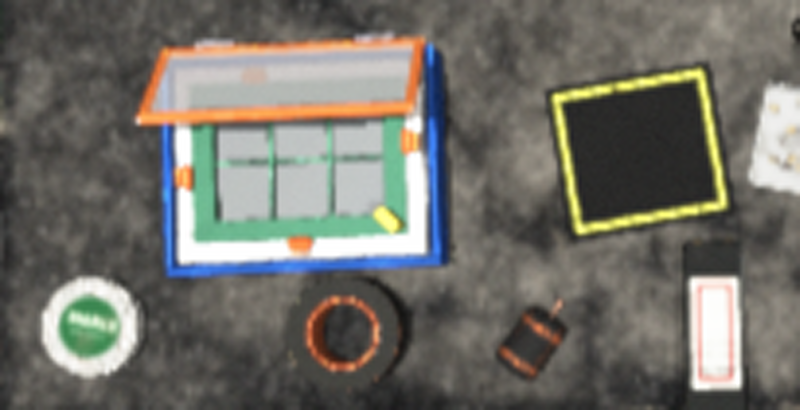

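The crop shows the case rim corners at about (170,274), (443,264) and (437,43), and the yellow tab at (388,219). The mat corners are (548,92), (706,64), (732,208) and (577,237). The cover's free edge runs (138,122)–(414,112), and its hinge edge (168,48)–(427,38).

Run:
```python
from h import *
C=cam("top")
f=lambda u,v,z: px2w(C,(150+(u+.5)/3.9-.5,155+(v+.5)/3.9-.5),z)
np.set_printoptions(precision=1,suppress=True)
for n,u,v,z in [("nl",170,274,55),("nr",443,264,55),("fr",437,43,55),("tab",388,219,86),("trayNL",195,241,59),("trayNR",405,233,59),("tape",347,332,48),("motor",534,340,30),("tin",90,328,25),("hingeL",168,48,62),("hingeR",427,38,62),("nubN",300,244,64),("battN",712,405,27),("battF",712,240,27)]: print(n,f(u,v,z))
print("mat",np.mean([f(u,v,4) for u,v in [(548,92),(706,64),(732,208),(577,237)]],0))
# fit case from near corners + fr
nl,nr,fr=[f(u,v,55)[:2] for u,v in [(170,274),(443,264),(437,43)]]
print(np.linalg.norm(nl-nr),np.linalg.norm(fr-nr), np.degrees(np.arctan2(*(nl-nr)[::-1]))-90)
for zz in range(110,150,8):
    print(zz,f(138,122,zz),f(414,112,zz))
```

```text
nl [413.4 199.5  55. ]
nr [418.   -3.8  55. ]
fr [583.6  -0.6  55. ]
tab [451.3  32.4  86. ]
trayNL [437.7 179.9  59. ]
trayNR [441.4  23.8  59. ]
tape [368.3  69.1  48. ]
motor [359.6 -69.4  30. ]
tin [373.2 268.3  25. ]
hingeL [581.8 199.3  62. ]
hingeR [586.6   6.   62. ]
nubN [434.3 100.9  64. ]
battN [ 308.6 -203.4   27. ]
battF [ 433.4 -205.4   27. ]
mat [ 504.1 -151.9    4. ]
203.40288217550494 165.58193038776568 1.2928864034290513
110 [522.8 207.8 110. ] [527.3   9.7 110. ]
118 [522.2 205.5 118. ] [526.6   8.7 118. ]
126 [521.5 203.3 126. ] [525.9   7.6 126. ]
134 [520.9 201.  134. ] [525.2   6.6 134. ]
142 [520.2 198.7 142. ] [524.5   5.5 142. ]
```

The case centre is about (498,100) with yaw about 1.3°. The hinge is at x≈584 and the cover is at about 0.87 rad, with its edge near (523,107,134). The moves cannot tilt the tool, so I'll push the free edge with vertical closed fingers.

Call:
apply_moves:
  deltas:
    - [0.032,-0.035,0,0.06,-1]
    - [0.065,-0.07,0,0.12,-1]
    - [0.097,-0.105,0,0.18,-1]
    - [0.13,-0.14,0,0.24,-1]
    - [0.162,-0.175,0,0.284,-1]

```text
time_s: 0.6
ee_pos: [275.5, -330.5, 213.7]
ee_rot: [-180.0, -0.0, 1.1]
force: [1.5, -0.9, -0.4]
gripper_width: 53.8
gripper_force: 0.0
```

Call:
apply_moves:
  deltas:
    - [0.021,-0.043,0,0,-1]
    - [0.043,-0.085,0,0,-1]
    - [0.064,-0.128,0,0,-1]
    - [0.085,-0.171,0,0,-1]
    - [0.107,-0.213,0,0,-1]

```text
time_s: 1.1
ee_pos: [377.4, -115.1, 213.9]
ee_rot: [180.0, -0.0, 1.3]
force: [0.8, -1.5, 0.4]
gripper_width: 13.8
gripper_force: 0.0
```

Call:
apply_moves:
  deltas:
    - [0.021,-0.043,0,0,-1]
    - [0.043,-0.085,0,0,-1]
    - [0.064,-0.128,0,0,-1]
    - [0.085,-0.171,0,0,-1]
    - [0.097,-0.213,0,0,-1]

```text
time_s: 1.6
ee_pos: [470.4, 100.3, 213.6]
ee_rot: [180.0, -0.0, 1.3]
force: [0.2, -0.7, -0.1]
gripper_width: 0.4
gripper_force: 0.0
```

Call:
apply_moves:
  deltas:
    - [0,0,0.035,0,-1]
    - [0,0,0.07,0,-1]
    - [0,0,0.102,0,-1]
    - [0.01,0,0.102,0,-1]
    - [0.02,0,0.102,0,-1]

```text
time_s: 2.1
ee_pos: [490.6, 98.6, 112.3]
ee_rot: [180.0, -0.0, 1.3]
force: [0.2, -0.3, 1.3]
gripper_width: 0.6
gripper_force: 0.0
```

Call:
apply_moves:
  deltas:
    - [0.01,0,0,0,-1]
    - [0.02,0,0,0,-1]
    - [0.03,0,0,0,-1]
    - [0.04,0,0,0,-1]
    - [0.05,0,0,0,-1]

```text
time_s: 2.6
ee_pos: [539.9, 99.6, 113.6]
ee_rot: [-180.0, 0.0, 1.3]
force: [-4.5, -0.8, 3.6]
gripper_width: 0.6
gripper_force: 2.1
```

Run:
```python
from h import *
cv2.imwrite("pics/w1.png",np.vstack([cv2.resize(cams.grab_frame("wrist"),(480,300)),cv2.resize(cams.grab_frame("top")[150:230,180:308],(480,300),interpolation=cv2.INTER_CUBIC)]))
```

```text
(no output)
```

View pics/w1.png

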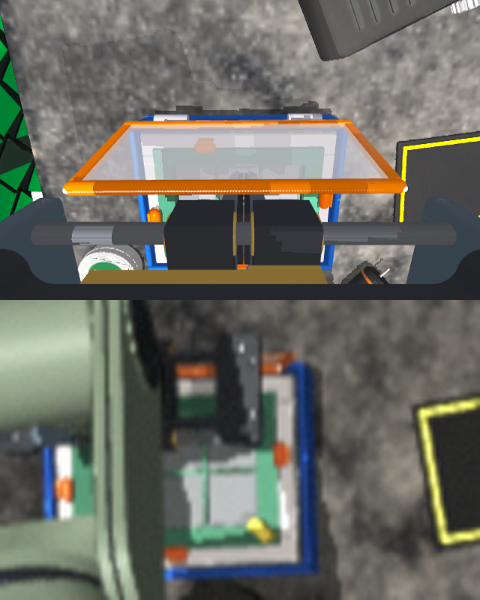

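The wrist view shows the cover's free edge along row 187, between columns 65 and 405 of the shrunk picture. The fingers are just in front of it and pushing with 4.5 N.

```bash
cat >> h.py <<'E'
def cover(uv):
    C=cam("wrist"); 
    for t in np.arange(0.6,2.2,.02):
        p=np.array([584.-95*np.cos(t),101,62+95*np.sin(t)]); q=w2px(C,p); print(round(t,2),q.round(),p.round()) if abs(q[1]-uv[1])<8 else 0
E
python3 -c "
from h import *
cover((313,249)); C=cam('wrist'); print(w2px(C,(584,101,62)))"
```

```text
1.34 [323. 255.] [562. 101. 154.]
1.36 [323. 252.] [564. 101. 155.]
1.38 [323. 248.] [566. 101. 155.]
1.4 [323. 244.] [568. 101. 156.]
[324.35281984 164.17661518]
```

Call:
apply_moves:
  deltas:
    - [0.005,0,0,0,-1]
    - [0.01,0,0,0,-1]
    - [0.015,0,0,0,-1]
    - [0.015,0,0,0,-1]

```text
time_s: 3.1
ee_pos: [555.6, 100.1, 112.0]
ee_rot: [-180.0, -0.1, 1.3]
force: [-0.3, -0.7, -0.3]
gripper_width: 0.6
gripper_force: 0.1
```

Run:
```python
from h import *
im=cams.grab_frame("wrist"); cv2.imwrite("pics/w2.png",im)
```

```text
(no output)
```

View pics/w2.png

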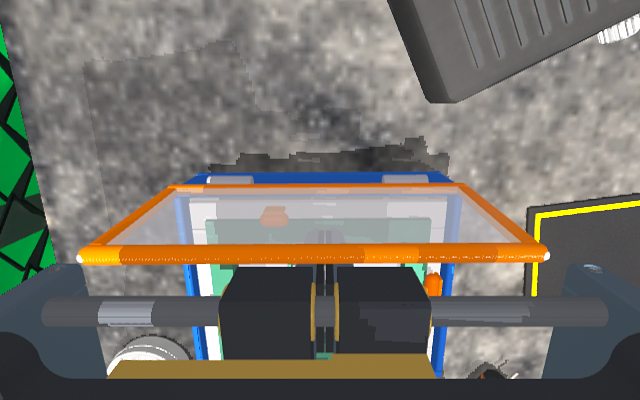

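The edge is now at row about 252 and the hinge edge at about row 188.

```bash
python3 -c "
from h import *
cover((313,252)); C=cam('wrist'); print(w2px(C,(584,101,62)),w2px(C,(584,101,66)), [px2w(C,(82,252),z).round() for z in(148,157,165)],[px2w(C,(548,252),z).round() for z in(148,157,165)]); print(env.state()['ee_pos'],env.state()['force'])"
```

```text
1.5 [324. 256.] [577. 101. 157.]
1.52 [324. 252.] [579. 101. 157.]
1.54 [324. 248.] [581. 101. 157.]
[324.46292883 184.49989768] [324.46639461 185.96084318] [array([573., 207., 148.]), array([577., 200., 157.]), array([581., 194., 165.])] [array([577.,   3., 148.]), array([581.,  10., 157.]), array([585.,  16., 165.])]
[555.47505263 100.11275894 111.91346303] [ 0.388578   -1.04459986 -0.54838849]
```

The cover is at about 1.52–1.55 rad. I'll back off, go up, turn the tool to 46° over the tab and look.

Call:
apply_moves:
  deltas:
    - [-0.02,0,0,0,-1]
    - [-0.045,0,0,0,-1]
    - [-0.05,0,-0.02,0,-1]
    - [-0.05,0,-0.045,0,-1]
    - [-0.05,0,-0.07,0,-1]

```text
time_s: 3.65
ee_pos: [504.6, 99.0, 182.6]
ee_rot: [180.0, -0.1, 1.3]
force: [0.2, 0.5, -1.0]
gripper_width: 0.1
gripper_force: 0.0
```

Call:
apply_moves:
  deltas:
    - [-0.011,0.014,0,-0.14,-0.3]
    - [-0.022,0.028,0,-0.28,-0.3]
    - [-0.033,0.042,0,-0.42,-0.3]
    - [-0.045,0.056,0,-0.56,-0.3]
    - [-0.0555,0.067,0,-0.7,-0.3]

```text
time_s: 4.15
ee_pos: [450.5, 30.0, 182.0]
ee_rot: [179.9, -0.1, 41.7]
force: [-0.2, 0.1, -0.6]
gripper_width: 31.8
gripper_force: 0.0
```

Call:
apply_moves:
  deltas:
    - [0,0,0,-0.085,-0.3]
    - [0,0,0.03,-0.085,-0.3]
    - [0,0,0.06,-0.085,-0.3]
    - [0,0,0.06,-0.085,-0.3]

```text
time_s: 4.55
ee_pos: [448.1, 30.5, 119.1]
ee_rot: [-179.7, 0.3, 46.3]
force: [-0.5, -0.7, 1.0]
gripper_width: 31.8
gripper_force: 0.0
```

Run:
```python
from h import *
s=env.state(); print(s['ee_pos'],s['ee_rot'],s['gripper_width'])
C=cam("wrist",s); im=cams.grab_frame("wrist"); cv2.imwrite("pics/w3.png",im)
for p in [(451.5,31,86),(451.5,31,59),s['ee_pos']]: print(w2px(C,p))
```

```text
[448.05774976  30.47588615 119.07662673] [-179.74360554    0.28379545   46.28389216] 31.84931577205341
[328.8427496  229.68548216]
[328.53279317 215.65952172]
[325.49745225 256.63640275]
```

View pics/w3.png

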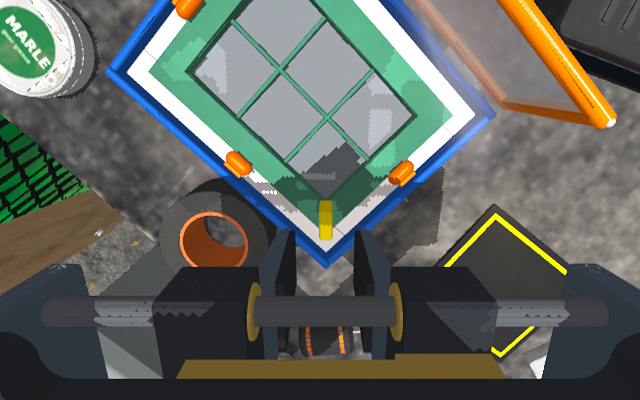

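The yellow tab is centred between the fingers at columns 320–332. Its near end on top is at about row 240, with the far end at the base at about row 201.

Run:
```python
from h import *
s=env.state(); C=cam("wrist",s)
d=np.array([np.cos(np.radians(46.3)),np.sin(np.radians(46.3))])
a=px2w(C,(326,240),86)[:2]+10*d; b=px2w(C,(326,201),59)[:2]-10*d
print(a,b)
e=np.array([d[1],-d[0]])
for q in(a,b): print("tool dx,dy",(q-s['ee_pos'][:2])@d,(q-s['ee_pos'][:2])@e)
# rim corner near check: mat centre
```

```text
[453.27266113  33.7827625 ] [452.38483342  32.76204397]
tool dx,dy 4.789779223297939 0.38243314037606396
tool dx,dy 3.438448711886029 0.4457593620480112
```

Call:
apply_moves:
  deltas:
    - [0.004,0,0.02,0,-0.3]
    - [0.004,0,0.04,0,-0.3]
    - [0.004,0,0.05,0,-0.3]
    - [0.004,0,0.056,0,-0.3]
    - [0.004,0,0.056,0,-0.3]
  grip_force: 12

```text
time_s: 5.1
ee_pos: [453.6, 33.6, 66.2]
ee_rot: [180.0, -0.0, 46.3]
force: [-0.7, -0.3, 0.7]
gripper_width: 32.0
gripper_force: 0.0
```

Call:
apply_moves:
  deltas:
    - [0,0,0,0,-1]
    - [0,0,0,0,-1]
    - [0,0,0,0,-1]
    - [0,0,0,0,-1]
    - [0,0,0,0,-1]
  grip_force: 12

```text
time_s: 5.6
ee_pos: [453.6, 33.6, 66.5]
ee_rot: [180.0, -0.0, 46.3]
force: [-0.9, 0.1, 4.4]
gripper_width: 8.7
gripper_force: 12.0
```

Gripped at 8.7 mm opening. Now I'll peel slowly.

Call:
apply_moves:
  deltas:
    - [0.0005,0,-0.002,0,-1]
    - [0.001,0,-0.004,0,-1]
    - [0.0015,0,-0.006,0,-1]
    - [0.002,0,-0.008,0,-1]
    - [0.002,0,-0.01,0,-1]

```text
time_s: 6.1
ee_pos: [454.5, 34.9, 76.0]
ee_rot: [-180.0, 0.0, 46.3]
force: [0.2, 0.8, -3.1]
gripper_width: 8.9
gripper_force: 12.0
```

Run:
```python
from h import *
cv2.imwrite("pics/w4.png",cams.grab_frame("wrist"))
s=env.state(); print(s['force'],s['torque'],s['ee_pos'],s['gripper_width'])
```

```text
[-1.96585844  0.10703394 -1.82160983] [-0.16277527  0.25283786  0.13303626] [454.68539075  34.88866039  76.33313028] 8.882335569863118
```

View pics/w4.png

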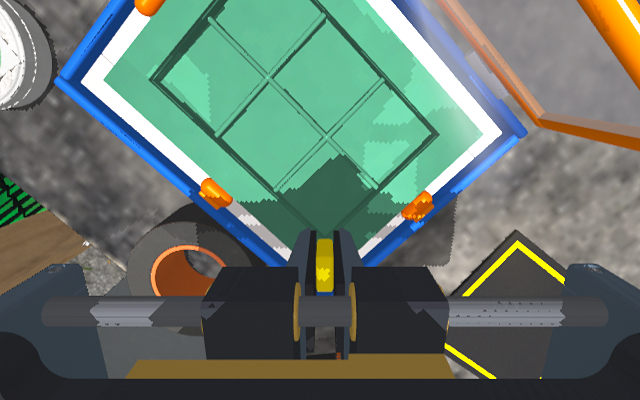

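The tab is held between the fingers at (324,262). The tray is tilting up at its near corner and the two near nubs have slipped below its edge. I'll carry on.

Call:
apply_moves:
  deltas:
    - [0.0005,0,-0.003,0,-1]
    - [0.001,0,-0.006,0,-1]
    - [0.0015,0,-0.009,0,-1]
    - [0.002,0,-0.012,0,-1]
    - [0.0025,0,-0.015,0,-1]

```text
time_s: 6.65
ee_pos: [456.1, 36.6, 91.2]
ee_rot: [-180.0, 0.0, 46.3]
force: [-0.5, -2.6, -0.6]
gripper_width: 8.8
gripper_force: 12.0
```

Call:
apply_moves:
  deltas:
    - [0.0005,0,-0.002,0,-1]
    - [0.001,0,-0.004,0,-1]
    - [0.001,0,-0.004,0,-1]
    - [0.001,0,-0.004,0,-1]
    - [0.001,0,-0.004,0,-1]

```text
time_s: 7.15
ee_pos: [457.0, 37.5, 94.9]
ee_rot: [-180.0, 0.0, 46.3]
force: [-2.6, -2.1, 0.3]
gripper_width: 9.1
gripper_force: 12.0
```

Run:
```python
from h import *
cv2.imwrite("pics/w5.png",cams.grab_frame("wrist"))
s=env.state(); print(s['force'],s['torque'],s['ee_pos'],s['gripper_width'])
```

```text
[-2.72140021 -2.57702307  0.70078457] [-0.4716552   0.43288712  0.14118071] [456.99658324  37.47781387  94.89950417] 8.963068603472376
```

View pics/w5.png

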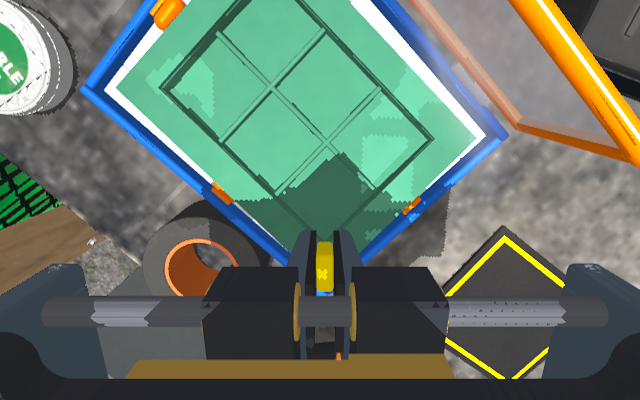

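The tray is tilted further, with pocket corners at (162,87) on the left and (433,137) on the right. I'll estimate its tilt.

Run:
```python
from h import *
C=cam("wrist"); Y=R.from_euler('z',1.3,degrees=True)
far=Y.apply([60,80,0])+[499,100.5,54]
for a in (0.08,.12,.16,.2):
  for dz in (0,8):
    T=R.from_rotvec(a*Y.apply(np.array([148,-108,0])/183.2))*Y   # raise the tab corner
    T2=R.from_rotvec(-a*Y.apply(np.array([148,-108,0])/183.2))*Y
    for t in(T,T2):
        P=lambda x,y,z: far+[0,0,dz]+t.apply([x-60,y-80,z-10])
        if P(-48,-68,34)[2]>80: print(a,dz,P(-48,-68,34).round(),w2px(C,P(-47,67,15)).round(),w2px(C,P(47,-67,15)).round(),w2px(C,P(13,-22,15)).round())
```

```text
0.08 0 [454.  33.  93.] [159.  89.] [442. 140.] [345. 126.]
0.08 8 [454.  33. 101.] [152.  88.] [447. 142.] [346. 127.]
0.12 0 [455.  35. 100.] [156.  88.] [445. 140.] [346. 125.]
0.12 8 [455.  35. 108.] [149.  87.] [450. 141.] [347. 127.]
0.16 0 [456.  36. 107.] [153.  86.] [448. 139.] [346. 125.]
0.16 8 [456.  36. 115.] [146.  86.] [454. 141.] [347. 126.]
0.2 0 [457.  38. 114.] [150.  85.] [451. 138.] [346. 123.]
0.2 8 [457.  38. 122.] [142.  84.] [457. 140.] [347. 124.]
```

Call:
apply_moves:
  deltas:
    - [0.0,0,-0.003,0,-1]
    - [0.0,0,-0.006,0,-1]
    - [0.0,0,-0.009,0,-1]
    - [0.0,0,-0.011,0,-1]
    - [0.0,0,-0.011,0,-1]

```text
time_s: 7.7
ee_pos: [457.4, 37.8, 106.3]
ee_rot: [180.0, -0.1, 46.3]
force: [-1.6, -0.6, -0.8]
gripper_width: 9.0
gripper_force: 12.0
```

Call:
apply_moves:
  deltas:
    - [0,0,0,0,-1]
    - [0,0,0,0,-1]
    - [0,0,0,0,-1]
  grip_force: 50

```text
time_s: 8.0
ee_pos: [457.0, 37.6, 105.9]
ee_rot: [-180.0, -0.0, 46.3]
force: [-2.3, -0.1, -0.7]
gripper_width: 9.0
gripper_force: 50.0
```

Call:
apply_moves:
  deltas:
    - [0,0,-0.002,0,-1]
    - [0,0,-0.004,0,-1]
    - [0,0,-0.006,0,-1]
    - [0,0,-0.008,0,-1]

```text
time_s: 8.4
ee_pos: [457.8, 37.6, 114.4]
ee_rot: [179.9, -0.1, 46.3]
force: [-0.8, 0.4, -1.6]
gripper_width: 8.3
gripper_force: 50.0
```

Run:
```python
from h import *
a=cams.grab_frame("wrist"); b=cams.grab_frame("side")[120:270,140:380]
cv2.imwrite("pics/w6.png",np.vstack([cv2.resize(a,(460,288)),cv2.resize(b,(480,300),interpolation=cv2.INTER_CUBIC)[:,:460]]))
s=env.state(); print(s['force'],s['torque'],s['ee_pos'],s['gripper_width'])
```

```text
[-0.3545344  -0.4314122  -1.18669933] [-0.06268569 -0.00423704  0.01669889] [457.75810654  37.55420905 114.43117156] 8.651010751785698
```

View pics/w6.png

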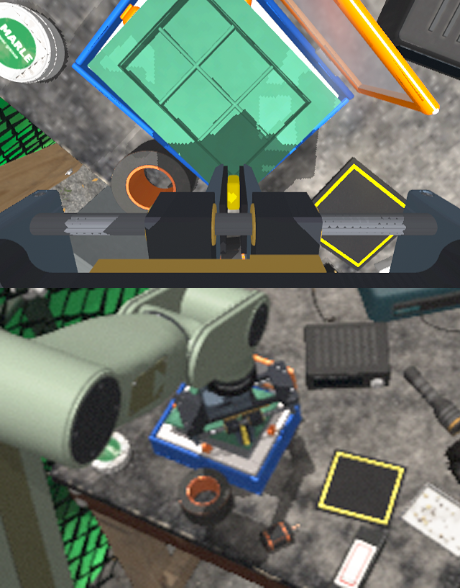

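The tray is clear of the nubs: the force is only its weight, and the white trays stay down in the case. I'll raise it and carry it to the mat.

Call:
apply_moves:
  deltas:
    - [0,0,-0.01,0,-1]
    - [0,0,-0.025,0,-1]
    - [0,0,-0.04,0,-1]
    - [0,0,-0.057,0,-1]
    - [0,0,-0.074,0,-1]

```text
time_s: 9.0
ee_pos: [457.1, 37.5, 189.2]
ee_rot: [180.0, -0.0, 46.3]
force: [-0.3, 0.3, -0.8]
gripper_width: 8.6
gripper_force: 50.0
```

Call:
apply_moves:
  deltas:
    - [-0.007,0.0067,0,0,-1]
    - [-0.02,0.019,0,0,-1]
    - [-0.034,0.0325,0,0,-1]
    - [-0.048,0.046,0,0,-1]
    - [-0.062,0.0593,0,0,-1]

```text
time_s: 9.5
ee_pos: [456.5, -49.6, 187.3]
ee_rot: [-180.0, 0.1, 46.3]
force: [0.3, -0.1, -0.8]
gripper_width: 8.4
gripper_force: 50.0
```

Call:
apply_moves:
  deltas:
    - [-0.0125,0.012,0,0,-1]
    - [-0.025,0.024,0,0,-1]
    - [-0.0375,0.0355,0,0,-1]
    - [-0.05,0.0475,0,0,-1]
    - [-0.0625,0.0593,0,0,-1]

```text
time_s: 10.0
ee_pos: [456.1, -135.7, 187.3]
ee_rot: [-180.0, 0.0, 46.3]
force: [0.8, -0.2, -0.9]
gripper_width: 8.6
gripper_force: 50.0
```

Call:
apply_moves:
  deltas:
    - [-0.0125,0.012,0,0,-1]
    - [-0.025,0.024,0,0,-1]
    - [-0.0375,0.0355,0,0,-1]
    - [-0.05,0.0475,0,0,-1]
    - [-0.0625,0.0593,0,0,-1]

```text
time_s: 10.5
ee_pos: [455.7, -221.8, 187.2]
ee_rot: [-180.0, 0.0, 46.3]
force: [0.3, 0.5, -0.7]
gripper_width: 8.6
gripper_force: 50.0
```

Call:
apply_moves:
  deltas:
    - [0,0,0,0,-1]
    - [0,0,0,0,-1]
    - [0,0,0,0,-1]

```text
time_s: 10.8
ee_pos: [456.0, -220.1, 187.6]
ee_rot: [-180.0, 0.0, 46.3]
force: [-0.2, -0.4, -0.8]
gripper_width: 8.6
gripper_force: 50.0
```

Run:
```python
from h import *
a=cams.grab_frame("wrist"); b=cams.grab_frame("top")[140:250,170:370]
cv2.imwrite("pics/w7.png",np.vstack([cv2.resize(a,(480,300)),cv2.resize(b,(480,264),interpolation=cv2.INTER_CUBIC)]))
cv2.imwrite("pics/w7full.png",a)
s=env.state(); print(s['force'],s['torque'],s['ee_pos'],s['gripper_width'])
```

```text
[ 0.14759391 -0.01308559 -1.25748497] [-0.08197221 -0.01125386 -0.04422627] [ 456.27501605 -219.96111694  187.85864823] 8.892430907042785
```

View pics/w7.png

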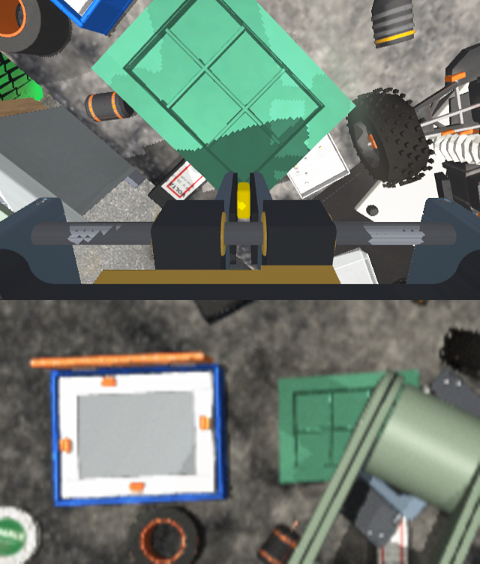

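The tray now hangs over the mat, which it hides from view. The cover stands upright and the white trays are down in the case. The rim corners in the wrist view are (94,67) and (355,104) in the shrunk picture. I'll solve the tray's pose.

Run:
```python
from h import *
from scipy.optimize import least_squares
s=env.state(); C=cam("wrist",s)
obs=np.array([(94,67),(355,104),(123,73),(326,105)])*640/480
P=np.array([(-60,80,15),(60,-80,15),(-47,67,15),(47,-67,15)],float)
tab=s['ee_pos']+[0,0,12]
def pose(v):
    Y=R.from_euler('z',v[0]); d=R.from_rotvec(v[1]*np.array([np.sin(.808),-np.cos(.808),0]))*Y
    return lambda p: tab+np.r_[v[2]*np.cos(.808),v[2]*np.sin(.808),0]+d.apply(np.asarray(p,float)-[-48,-68,34])
f=lambda v: np.r_[np.ravel([w2px(C,pose(v)(p))-o for p,o in zip(P,obs)]),v[2]]
for a0 in(.2,-.2):
    r=least_squares(f,[.02,a0,0]); print(r.x,r.cost,r.fun.round(1),pose(r.x)([0,0,10]),pose(r.x)([60,80,10]))
T=cam("top"); print([px2w(T,(170+u*200/480,140+v*200/480),130).round() for u,v in((280,378-300),(281,482-300),(418,370-300))])
```

```text
[ 0.03207787 -0.30609686  1.66285513] 44.29421989151695 [ 3.1  4.5 -2.2  0.8 -3.8 -3.8  4.6 -0.3  1.7] [ 495.59135381 -157.23432905  152.29856638] [549.81970098 -78.67300558 122.5092257 ]
[ 0.03207787 -0.30609687  1.66285564] 44.294219891517486 [ 3.1  4.5 -2.2  0.8 -3.8 -3.8  4.6 -0.3  1.7] [ 495.59135384 -157.23432889  152.29856586] [549.81970077 -78.67300551 122.50922448]
[array([554., -78., 130.]), array([435., -78., 130.]), array([ 561., -237.,  130.])]
```

The tilt estimate is about 0.3 rad, which is too close to the limit. I'll press the tray's low far corner lightly on the free bench between the mat and the case, so that it turns back in the grip.

Call:
apply_moves:
  deltas:
    - [0.01,0.001,0.02,0,-1]
    - [0.02,0.002,0.045,0,-1]
    - [0.03,0.003,0.07,0,-1]
    - [0.039,0.0045,0.095,0,-1]
    - [0.039,0.0045,0.108,0,-1]
  grip_force: 40

```text
time_s: 11.4
ee_pos: [486.4, -193.9, 78.1]
ee_rot: [-179.9, 0.0, 46.4]
force: [-0.6, 0.1, -0.7]
gripper_width: 8.7
gripper_force: 40.0
```

Call:
apply_moves:
  deltas:
    - [0,0,0.003,0,-1]
    - [-0.0005,0,0.006,0,-1]
    - [-0.001,0,0.009,0,-1]
    - [-0.002,0,0.012,0,-1]
    - [-0.003,0,0.015,0,-1]

```text
time_s: 11.9
ee_pos: [484.8, -198.0, 65.3]
ee_rot: [179.9, -0.0, 46.3]
force: [0.1, 0.1, -0.9]
gripper_width: 8.4
gripper_force: 40.0
```

Call:
apply_moves:
  deltas:
    - [-0.001,0,0.003,0,-1]
    - [-0.002,0,0.006,0,-1]
    - [-0.003,0,0.009,0,-1]
    - [-0.004,0,0.012,0,-1]

```text
time_s: 12.3
ee_pos: [482.1, -200.9, 53.2]
ee_rot: [179.9, -0.0, 46.3]
force: [-0.7, -1.2, 3.3]
gripper_width: 8.3
gripper_force: 40.0
```

Call:
apply_moves:
  deltas:
    - [-0.001,0,0.003,0,-1]
    - [-0.002,0,0.006,0,-1]
    - [-0.003,0,0.009,0,-1]

```text
time_s: 12.6
ee_pos: [479.8, -203.0, 43.9]
ee_rot: [180.0, 0.0, 46.3]
force: [-1.5, -1.7, 3.7]
gripper_width: 8.9
gripper_force: 40.0
```

Contact came at z≈57, so the tilt was about 0.21 rad, and it is now about 0.13. I'll lift back over the mat.

Call:
apply_moves:
  deltas:
    - [0,0,-0.012,0,-1]
    - [0,0,-0.035,0,-1]
    - [-0.006,-0.001,-0.06,0,-1]
    - [-0.014,-0.002,-0.085,0,-1]
    - [-0.02,-0.003,-0.11,0,-1]
  grip_force: 50

```text
time_s: 13.1
ee_pos: [463.2, -214.9, 155.2]
ee_rot: [-180.0, 0.0, 46.3]
force: [0.1, -0.3, -0.9]
gripper_width: 8.8
gripper_force: 50.0
```

Call:
apply_moves:
  deltas:
    - [-0.004,-0.001,-0.012,0,-1]
    - [-0.006,-0.001,-0.02,0,-1]
    - [-0.006,-0.001,-0.02,0,-1]
    - [-0.006,-0.001,-0.02,0,-1]
    - [-0.006,-0.001,-0.02,0,-1]

```text
time_s: 13.6
ee_pos: [458.4, -218.3, 172.7]
ee_rot: [-179.9, 0.0, 46.3]
force: [0.1, -0.8, -0.4]
gripper_width: 8.8
gripper_force: 50.0
```

Run:
```python
from h import *
a=cams.grab_frame("wrist"); b=cams.grab_frame("top")[140:250,170:370]
cv2.imwrite("pics/w8.png",np.vstack([cv2.resize(a,(480,300)),cv2.resize(b,(480,264),interpolation=cv2.INTER_CUBIC)]))
s=env.state(); print(s['force'],s['torque'],s['ee_pos'],s['gripper_width'],s['time_s'])
```

```text
[ 0.63270331 -0.50718299 -0.73282082] [-0.10099364  0.01338995  0.04034205] [ 458.56334656 -218.41265092  172.98026255] 8.383485684132557 13.7
```

View pics/w8.png

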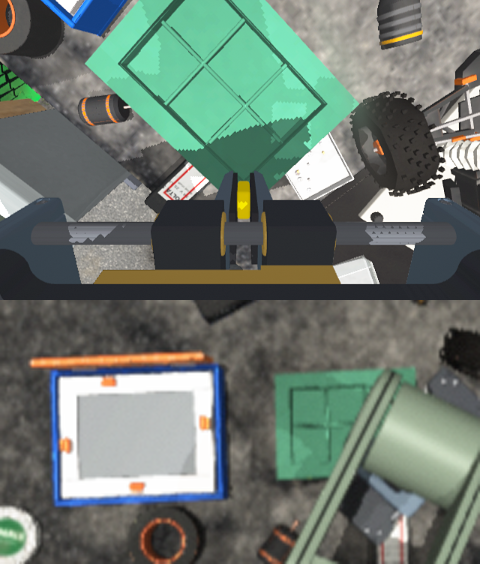

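The tray is held nearly level over the mat. The cover is upright, the white trays are down, and the bystanders have not moved. Handing in.

```bash
python3 -c "
from workcell import env
print(env.job_done())"
```

```text
the job is handed in; nothing more can be done
None
```

I handed the job in at about 14 s: cover upright, white trays down in the case, and the green tray held by its tab over the mat at about 15 cm, tilted about 0.13 rad by my estimate; no verdict came back.

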